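Slide the voltage stabiliser back into its place

ROBOT

A 6-joint arm with a two-finger parallel gripper is mounted at the origin on the work surface. World frame = base frame: x ahead of the robot, y to its left, z up, the work surface at z = 0. Lengths are in m, angles in rad, forces in N, time in s.
With the tool pointing down it reaches from about 0.3 to 0.875 m from the base axis. Payload 6.4 kg.
Tool frame: the origin (TCP) lies on the centre line of the jaws, within the pads' length; the fingertips stand 8 mm ahead of it and the grasp point (between the pads) lies 11 mm behind it (manip.tcp_to_tips is the z of the fingertips in the tool frame, in m); z points along the fingers, y is the direction in which the jaws open and shut (so a half turn about z gives the same grasp; the last joint's range is limited). The gripper opens to 88 mm and grips with 3 to 60 N. Pads are 18 mm wide; open, the fingers measure 123 mm over their backs; the gripper's body (75 mm by 187 mm) begins 45 mm behind the grasp point.
Start: joints at [-0.206, 0.181, 1.607, -0, 1.354, -0.206], TCP at [0.575, 0, 0.247] pointing down, gripper open.
Joint ranges: [-2.99, 2.99], [-0.89, 2.07], [0.3, 2.58], [-1.14, 4.28], [0, 2.63], [-3.12, 3.12]. Speed limits (rad/s): [2.57, 2.57, 3.01, 3.14, 3.14, 3.14].

INTERFACE

Orientations are given as a rotation vector (axis times angle).
In Python, from rig import manip, camera gives the robot as it stands.
- The arm moves only by the tool arm_command, never from a script. Its argument "plan" is a list of rows, each a list of 7 numbers: the turn, a rotation vector about the tool's x, y, z in degrees, then the shift along the tool's x, y, z in m, then the opening in per cent of the stroke, from 0 (shut) to 100 (fully open). A call has 1 to 8 rows; each row shifts and turns the pose as measured when the row begins, along the tool's axes as they then stand; what a row does not reach is not made up. A row lasts 1/10 s, in which the tool goes at most 50 mm and 8.59 degrees, less where a joint would pass 70% of its speed; a pose out of reach is approached as far as the arm can. A call is refused whole if a number of a shift passes 0.05 or a number of a turn 8.59, either way. A call with a gripper value outside its range is refused whole. The fingers move at their own pace and stop on an object; "force" is the grip in N (left out, the last holds). Time passes only in rows, so rows that do not move let the fingers close. It gives the time, the measured TCP pose, the force and the opening at its end, in the units of the state.
- manip.sense(): the state, without advancing time (a new reading comes with each control period).
- camera(name): name is "scene" or "side" or "wrist"; returns a dict with "color" (400x640x3 uint8, blue, green, red), "mtx" (3x3 intrinsics, pixels), "D" ([k1, k2, p1, p2, k3] as OpenCV has them; the pictures are not rectified), "origin" and "rotation" of the camera in the world. Camera axes: x right, y down, z forward; pixel columns grow to the right and rows downward; lengths in m; the calibration is good to about 2 mm. A picture is of the moment at which its call begins. There is no depth.
- manip.close_job(): hands the job in, once; it reports no verdict.
The state is a dict: "time_s": time; "joints": joint angles; "joint_vel": joint speeds; "joint_efforts": joint torques, N m; "position": TCP position; "eef_rot": TCP orientation; "force": force on the tool from outside, world axes, zero at the start; "ft_torque": the same for the moment, N m; "opening": opening from 0.0 (shut) to 1.0 (fully open).
Only numpy, scipy, OpenCV 4.12 (cv2) and the standard library are available. Lean on these libraries where they do the work, as an engineer would, in place of code of your own. Each camera call takes 0.05 s, during which the arm holds its last target. There are 200 camera calls.

TASK

The voltage stabiliser has been pulled forward on the bench: push it back into its place, in the gap between the carton and the little drawer cabinet, until its back lies flat against the cable trunking. It is heavy and tall, so push it with the fingertips low down, on the dark steel base only, so that it slides and never rocks or lifts; keep off the casing and its carrying handle. Leave the carton, the drawer cabinet, the spanner and the steel sample where they are.

Things in the scene. Friction and masses are not known exactly. Their poses are not given: they have to be found in the camera images.
- stabiliser: heavy voltage stabiliser, loose, upright on four rubber feet, about 2.3 kg. Origin: centre of its underside, on the bench; x to its back, y to its left, z up. Base: dark steel tray 104 (x) by 210 (y) mm, from 6 to 56 mm above the bench; feet 6 mm high, centred 40 mm in x and 88 mm in y from the middle. Takes 10 to 18 N to slide; may tip if pushed from the front higher than about 70 mm.
- casing: the stabiliser's sheet-metal casing, fixed on its base: grey box 92 (x) by 198 (y) mm, 6 mm inside the base's outline, from 56 to 180 mm above the bench; black front panel with meter, rocker switch and lamps (up to 8 mm proud) on its -x face, black carrying handle along y on top, up to 212 mm. Origin: centre of its underside; axes as the stabiliser. Not to be touched.
- front_base (a point): middle of the front (-x) face of the stabiliser's steel base, 31 mm above the bench; moves with the stabiliser, axes as the stabiliser
- back_left (a point): left (+y) end of the back (+x) face of the stabiliser's steel base, 31 mm above the bench
- back_right (a point): right (-y) end of the back (+x) face of the stabiliser's steel base, 31 mm above the bench
- trunking: white cable trunking screwed down across the back of the bench, 55 (x) by 620 (y) by 60 mm high. Origin: centre of its underside; y runs along it, -x points to the front. Its front face is the plane x = -27.5 mm and stops the stabiliser's base.
- place (a point): point on the bench at the foot of the trunking's front face, midway between the carton and the drawer cabinet; axes as the trunking. With the stabiliser home its origin lies 52 mm in front (-x) of this point. The gap between carton and cabinet is 262 mm wide, 52 mm more than the stabiliser's base.
- carton: brown cardboard carton 80 (x) by 120 (y) by 115 mm, loose, 1.8 kg, standing 2.5 mm in front of the trunking on one side of the place (left or right). Origin: centre of its underside
- cabinet: small white cabinet with three grey drawers for samples, 80 (x) by 120 (y) by 135 mm, drawer pulls to 7 mm further in front, loose, 3 kg, standing 2.5 mm in front of the trunking on the other side of the place. Origin: centre of its underside
- spanner: steel spanner 200 mm long lying on the bench at the right, along its x. Origin: its middle, underside
- sample: steel reference sample, a disc of 40 mm diameter and 30 mm high, standing on the bench at the left. Origin: centre of its underside

How it is judged:
At the end, for the whole second after the job is handed in: The stabiliser stands upright (within 0.03 rad), still and on its feet, between the carton and the drawer cabinet (origin within 37 mm of the middle of the place), with both ends of its base's back face within 6 mm of the trunking's front face (x of each of back_left, back_right in the frame of place above -0.006 m and y of stabiliser in the frame of place between -0.037 and 0.037 m and angle between stabiliser's own z axis and vertical below 0.03 rad and height (world z) of stabiliser below 0.004 m and linear speed of stabiliser below 0.01 m/s); the robot touches nothing.
It fails at once if the stabiliser is rocked or tipped by more than 0.09 rad (5 degrees) (angle between stabiliser's own z axis and vertical above 0.09 rad).
It fails at once if the stabiliser is lifted by more than 12 mm (height (world z) of stabiliser above 0.012 m).
It fails at once if the casing or its handle is pushed or gripped by the robot with more than 2 N (contact force between any of the fingers, the arm and casing above 2 N).
It fails at once if the carton or the drawer cabinet is shifted by more than 12 mm (distance of any of carton, cabinet from where it was at the start of the episode above 0.012 m).
It fails at once if the spanner or the steel sample is shifted by more than 12 mm (distance of any of spanner, sample from where it was at the start of the episode above 0.012 m).
It also fails if it takes over 51 s, if anything falls off the work surface, if the arm or the gripper's body presses on something with over 40 N, if the wrist force passes 120 N, or if a joint passes its speed limit or range.

## Working session

There is one attempt and no reset: what is moved stays moved. The work goes in short steps, Python scripts to look and compute and a tool call to move; the robot and the scene stay as the last step left them, time stands still between calls to the robot, and variables do not carry over. Pictures are saved under pics/ and viewed, about 8 in all and at most 12, crops included, and the job is handed in when it is done.

Besides the shell and the picture viewer there is one more tool, called after ">>>" in YAML: its name, and indented under it one key for each argument. arm_command: Moves the arm, as the interface text tells. Its arguments: {"type":"object","properties":{"plan":{"type":"array"},"force":{"type":"number"}},"required":["plan"]}

```bash
mkdir -p pics
cat > h.py <<'E'
import numpy as np, cv2
from rig import manip, camera
def snap(n,f):
    c=camera(n); cv2.imwrite('pics/'+f+'.png',c['color']); return c
def ray(c,uv,z=0.0):
    p=cv2.undistortPoints(np.array(uv,float).reshape(-1,1,2),np.array(c['mtx'],float),np.array(c['D'],float)).reshape(-1,2)
    d=np.c_[p,np.ones(len(p))]@np.array(c['rotation']).T
    o=np.array(c['origin']); s=(z-o[2])/d[:,2]
    return o+s[:,None]*d
E
python3 - <<'E'
from h import *
import pickle
C={n:snap(n,n+'0') for n in('scene','side')}
pickle.dump(C,open('c0.pkl','wb'))
for n in C: print(n,C[n]['origin'],np.round(C[n]['rotation'],2))
s=manip.sense(); print({k:np.round(v,3) for k,v in s.items()})
E
```

```text
scene [1.19617737 0.134619   1.11657823] [-1.79 -2.12  0.54]
side [0.61290262 0.91826694 1.1122709 ] [-0.09  2.94 -1.08]
{'time_s': np.float64(0.1), 'joints': array([-0.206,  0.181,  1.608,  0.   ,  1.354, -0.206]), 'joint_vel': array([-0.   , -0.002, -0.005, -0.001, -0.001, -0.   ]), 'joint_efforts': array([ 1.0000e-03, -4.3482e+01, -3.4269e+01,  7.0000e-02,  3.4000e-02,
        0.0000e+00]), 'position': array([0.575, 0.   , 0.246]), 'eef_rot': array([-2.221e+00, -2.221e+00,  1.000e-03]), 'force': array([ 0.343, -0.705,  0.202]), 'ft_torque': array([-0.013,  0.029, -0.012]), 'opening': np.float64(1.003)}
```

View pics/scene0.png

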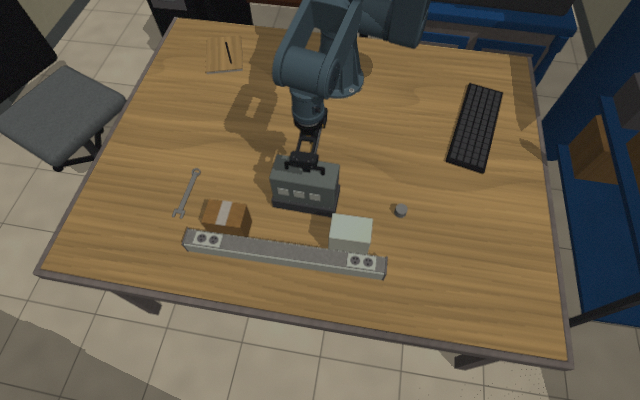

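View pics/side0.png

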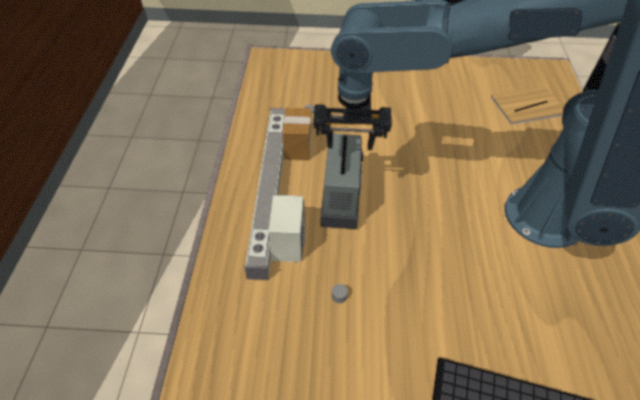

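The first views show the stabiliser at about (305,185) in the scene picture, with the trunking along row 255. The carton is at (225,217) on the -y side and the cabinet at (350,235) on the +y side. I'll enlarge for corner picking.

```bash
sed -i "s/np.array(c\['rotation'\])\.T/cv2.Rodrigues(np.array(c['rotation'],float))[0].T if np.size(c['rotation'])==3 else np.array(c['rotation']).T/; s/d=np.c_\[p,np.ones(len(p))\]@\(.*\)$/d=np.c_[p,np.ones(len(p))]@(\1)/" h.py; cat h.py
python3 - <<'E'
import cv2,numpy as np
a=cv2.imread('pics/scene0.png')[140:290,170:420]; b=cv2.imread('pics/side0.png')[90:310,230:400]
def g(a,x0,y0,k):
    a=cv2.resize(a,None,fx=k,fy=k,interpolation=cv2.INTER_CUBIC); a=np.clip(a*1.6,0,255).astype('uint8')
    for x in range(0,a.shape[1]//k,10):
        cv2.line(a,(x*k,0),(x*k,12 if x%50 else 25),(0,0,255),1)
        if x%20==0: cv2.putText(a,str(x+x0),(x*k,24),0,.4,(0,0,255),1)
    for y in range(0,a.shape[0]//k,10):
        cv2.line(a,(0,y*k),(8,y*k),(0,0,255),1)
        if y%20==0: cv2.putText(a,str(y+y0),(10,y*k+4),0,.4,(0,0,255),1)
    return a
cv2.imwrite('pics/sc1.png',g(a,170,140,3)); 
cv2.imwrite('pics/sd1.png',g(b[:200],230,90,3))
E
```

```text
import numpy as np, cv2
from rig import manip, camera
def snap(n,f):
    c=camera(n); cv2.imwrite('pics/'+f+'.png',c['color']); return c
def ray(c,uv,z=0.0):
    p=cv2.undistortPoints(np.array(uv,float).reshape(-1,1,2),np.array(c['mtx'],float),np.array(c['D'],float)).reshape(-1,2)
    d=np.c_[p,np.ones(len(p))]@(cv2.Rodrigues(np.array(c['rotation'],float))[0].T if np.size(c['rotation'])==3 else np.array(c['rotation']).T)
    o=np.array(c['origin']); s=(z-o[2])/d[:,2]
    return o+s[:,None]*d
```

View pics/sc1.png

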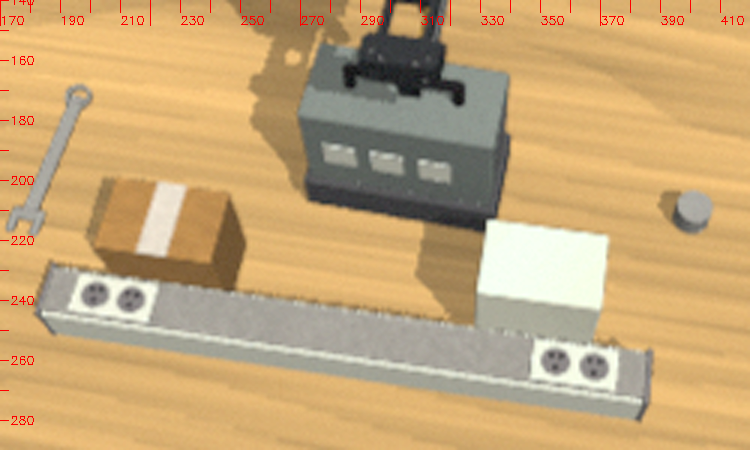

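View pics/sd1.png

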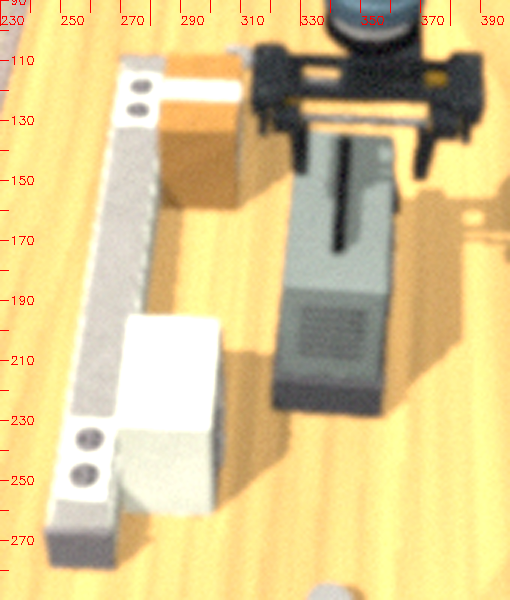

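Run:
```python
from h import *
import pickle
C=pickle.load(open('c0.pkl','rb'))
S=lambda l:[(170+x/3,140+y/3) for x,y in l]
D=lambda l:[(230+x/3,90+y/3) for x,y in l]
for n,c,l,z in [('base back bottom R,L',0,[(308,199),(487,231)],.006),('casing top bR,bL,fL,fR',0,[(299,112),(498,150),(510,72),(327,45)],.18),
 ('trunk front R,L; back',0,[(52,263),(650,352),(40,313),(642,401)],.06),
 ('carton fR fL bL bR',0,[(117,178),(229,193),(209,262),(90,243)],.115),
 ('cab fR fL bL bR',0,[(488,220),(608,235),(600,308),(478,292)],.135),
 ('side base bL fL',1,[(274,408),(381,417)],.006),('side casing bL fL fR',1,[(283,287),(388,292),(391,137)],.18),
 ('side carton top fL bL',1,[(241,130),(160,130)],.115),('side cab top fR bR bL fL',1,[(221,320),(128,315),(118,430),(213,432)],.135),
 ('side trunk front L',1,[(104,527)],.06),('side trunk right front/back',1,[(167,58),(121,55)],.06),('sample',0,[(693,203)],.03),('spanner',0,[(77,97),(25,220)],.005)]:
    k=['scene','side'][c]; print(n,np.round(ray(C[k],(S,D)[c](l),z)[:,:2]*1000).tolist())
```

```text
base back bottom R,L [[635.0, -123.0], [640.0, 80.0]]
casing top bR,bL,fL,fR [[630.0, -113.0], [640.0, 85.0], [548.0, 84.0], [546.0, -104.0]]
trunk front R,L; back [[780.0, -354.0], [772.0, 262.0], [835.0, -348.0], [824.0, 259.0]]
carton fR fL bL bR [[699.0, -295.0], [697.0, -178.0], [774.0, -177.0], [775.0, -299.0]]
cab fR fL bL bR [[693.0, 85.0], [689.0, 202.0], [767.0, 203.0], [770.0, 88.0]]
side base bL fL [[637.0, 85.0], [537.0, 89.0]]
side casing bL fL fR [[632.0, 88.0], [543.0, 87.0], [541.0, -106.0]]
side carton top fL bL [[686.0, -177.0], [767.0, -171.0]]
side cab top fR bR bL fL [[686.0, 90.0], [767.0, 90.0], [761.0, 214.0], [683.0, 210.0]]
side trunk front L [[771.0, 260.0]]
side trunk right front/back [[780.0, -349.0], [831.0, -350.0]]
sample [[581.0, 297.0]]
spanner [[547.0, -423.0], [713.0, -427.0]]
```

The two views agree to a few mm:
- Stabiliser: centre about (588,-12) mm, yaw about -1°.
- Trunking: front face at x about 776, yaw about +0.7°.
- Gap: y from -176 to 88 (263 mm wide, which fits the given 262), so the place is at y about -43.

The stabiliser therefore needs about 136 mm forward and 30 mm to the right. I'll tilt the tool so the fingertips lead the gripper body, and push with open jaws. First I retreat and turn the jaws.

>>> arm_command:
  plan:
    - [0,0,0,0,-0.04,0,100]
    - [0,0,0,0,-0.04,0,100]
    - [0,0,0,0,-0.03,0,100]
    - [0,0,8.5,0,0,0,100]
    - [0,0,8.5,0,0,0,100]
    - [0,0,8.5,0,0,0,100]
    - [0,0,8.5,0,0,0,100]
    - [0,0,8.5,0,0,0,100]

```text
time_s: 0.9
position: [0.4571, 0.0009, 0.2405]
eef_rot: [-2.877, -1.245, 0.015]
force: [-0.6, 0.5, 0.1]
opening: 0.998
```

>>> arm_command:
  plan:
    - [0,0,8.5,0,0,0,100]
    - [0,0,8.5,0,0,0,100]
    - [0,0,8.5,0,0,0,100]
    - [0,0,8.5,0,0,0,100]
    - [0,0,8.5,0,0,0,100]
    - [0,0,5,0,0,0,100]
    - [0,8.5,0,0,0,0,100]
    - [0,8.5,0,0,0,0,100]

```text
time_s: 1.7
position: [0.4572, 0.001, 0.2363]
eef_rot: [-3.109, 0.046, -0.442]
force: [-0.9, -0.1, 0.9]
opening: 1.003
```

>>> arm_command:
  plan:
    - [0,8.5,0,0,0,0,100]
    - [0,8.5,0,0,0,0,100]
    - [0,8.5,0,0,0,0,100]
    - [0,6,0,0,0,0,100]
    - [0,0,0,0,0,0,100]

```text
time_s: 2.2
position: [0.4544, 0.0017, 0.2326]
eef_rot: [2.857, -0.047, 1.28]
force: [0.3, -0.4, 0.1]
opening: 1.002
```

```bash
cat >> h.py <<'E'
from scipy.spatial.transform import Rotation as Ro
def st():
    s=manip.sense(); R=Ro.from_rotvec(s['eef_rot']).as_matrix(); p=np.array(s['position'])
    t=p+R@[-.009,0,.008]; t2=p+R@[.009,0,.008]
    print('t',s['time_s'],'p',p.round(4),'F',np.round(s['force'],1)); print('R',R.round(3).tolist()); print('tip corners',t.round(4),t2.round(4),'j',np.round(s['joints'],2))
    return s,R,p
E
python3 -c "
from h import *
s,R,p=st()
tgt=np.array([.49,.0,.05]); print('shift',(R.T@(tgt-p)).round(3))"
```

```text
t 2.2 p [0.4544 0.0017 0.2326] F [ 0.3 -0.4  0.1]
R [[0.665, -0.032, 0.746], [-0.023, -0.999, -0.022], [0.746, -0.002, -0.666]]
tip corners [0.4543 0.0017 0.2206] [0.4663 0.0013 0.234 ] j [-0.51 -0.69  2.52  0.63  0.62  0.71]
shift [-0.113  0.001  0.148]
```

>>> arm_command:
  plan:
    - [0,0,0,-0.024,0,0.033,100]
    - [0,0,0,-0.024,0,0.033,100]
    - [0,0,0,-0.024,0,0.033,100]
    - [0,0,0,-0.024,0,0.033,100]
    - [0,0,0,0,0,0,100]

```text
time_s: 2.7
position: [0.4885, 0.0082, 0.1433]
eef_rot: [-2.836, 0.017, -1.317]
force: [0.9, 0.7, -0.3]
opening: 1.0
```

```bash
python3 -c "
from h import *
s,R,p=st()
tgt=np.array([.505,.0,.027]); print('shift',(R.T@(tgt-p)).round(4))"
```

```text
t 2.7 p [0.4885 0.0082 0.1433] F [ 0.9  0.7 -0.3]
R [[0.645, -0.004, 0.764], [-0.016, -1.0, 0.009], [0.764, -0.018, -0.645]]
tip corners [0.4888 0.0084 0.1313] [0.5004 0.0081 0.145 ] j [-0.45 -0.25  2.53  1.43  0.35 -0.14]
shift [-0.0781  0.0102  0.0876]
```

>>> arm_command:
  plan:
    - [0,0,0,-0.016,0.002,0.02,100]
    - [0,0,0,-0.016,0.002,0.02,100]
    - [0,0,0,-0.016,0.002,0.02,100]
    - [0,0,0,-0.016,0.002,0.02,100]
    - [0,0,0,0,0,0,100]

```text
time_s: 3.2
position: [0.5142, 0.0075, 0.0639]
eef_rot: [-2.814, -0.0, -1.321]
force: [-0.3, 1.1, -0.2]
opening: 1.0
```

```bash
python3 -c "
from h import *
s,R,p=st()
tgt=np.array([.505,.0,.027]); print('shift',(R.T@(tgt-p)).round(4))"
```

```text
t 3.2 p [0.5142 0.0075 0.0639] F [-0.3  1.1 -0.2]
R [[0.639, 0.014, 0.769], [-0.014, -0.999, 0.03], [0.769, -0.03, -0.638]]
tip corners [0.5146 0.0079 0.0519] [0.5261 0.0076 0.0658] j [-0.44  0.16  2.45  2.23  0.46 -0.99]
shift [-0.0342  0.0085  0.0163]
```

>>> arm_command:
  plan:
    - [0,0,0,-0.011,0.002,0.006,100]
    - [0,0,0,-0.011,0.002,0.006,100]
    - [0,0,0,-0.01,0.002,0.005,100]
    - [0,0,0,0,0,0,100]

```text
time_s: 3.6
position: [0.5138, 0.0063, 0.035]
eef_rot: [-2.792, -0.011, -1.329]
force: [-1.2, 0.4, -0.5]
opening: 1.0
```

```bash
python3 -c "
from h import *
s,R,p=st()
c=snap('side','sd2')
a=c['color'][60:260,220:440]; cv2.imwrite('pics/sd2c.png',np.clip(cv2.resize(a,None,fx=3,fy=3,interpolation=2)*1.6,0,255).astype('uint8'))
for d in ([.01,0,0],[0,-.01,0],[0,0,.01]): print(d,(R.T@np.array(d)).round(4))"
```

```text
t 3.6 p [0.5138 0.0063 0.035 ] F [-1.2  0.4 -0.5]
R [[0.631, 0.028, 0.775], [-0.015, -0.999, 0.048], [0.776, -0.041, -0.63]]
tip corners [0.5143 0.0068 0.023 ] [0.5257 0.0065 0.037 ] j [-0.47  0.3   2.44  2.33  0.57 -1.14]
[0.01, 0, 0] [0.0063 0.0003 0.0078]
[0, -0.01, 0] [ 0.0001  0.01   -0.0005]
[0, 0, 0.01] [ 0.0078 -0.0004 -0.0063]
```

View pics/sd2c.png

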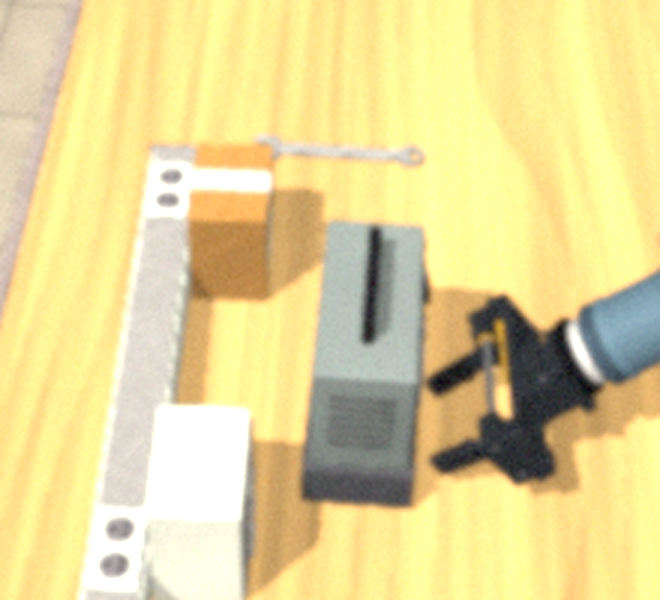

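The view shows both fingertips just in front of the base, low, at pics (450,375) and (450,460). They are clear of the casing and centred about 18 mm left of the stabiliser's middle, which suits a push to the right. I'll lower a little and approach.

>>> arm_command:
  plan:
    - [0,0,0,-0.006,0,0.005,100]
    - [0,0,0,0.003,0,0.004,100]
    - [0,0,0,0.002,0,0.003,100]
    - [0,0,0,0,0,0,100]

```text
time_s: 4.05
position: [0.5242, 0.0073, 0.0302]
eef_rot: [-2.788, -0.009, -1.332]
force: [-4.1, -1.6, 2.7]
opening: 1.001
```

```bash
python3 -c "
from h import *
s,R,p=st()
for d in ([.01,0,0],[0,-.01,0],[0,0,.01]): print(d,(R.T@np.array(d)).round(4))"
```

```text
t 4.05 p [0.5242 0.0073 0.0302] F [-4.1 -1.6  2.7]
R [[0.629, 0.028, 0.777], [-0.017, -0.999, 0.049], [0.778, -0.044, -0.627]]
tip corners [0.5248 0.0078 0.0182] [0.5361 0.0075 0.0322] j [-0.45  0.33  2.41  2.36  0.57 -1.16]
[0.01, 0, 0] [0.0063 0.0003 0.0078]
[0, -0.01, 0] [ 0.0002  0.01   -0.0005]
[0, 0, 0.01] [ 0.0078 -0.0004 -0.0063]
```

Contact is at x=0.536, as predicted, at 32 mm height. Next a diagonal push.

>>> arm_command:
  plan:
    - [0,0,0,0.0036,0.0025,0.0047,100]
    - [0,0,0,0.0036,0.0025,0.0047,100]
    - [0,0,0,0.0036,0.0025,0.0047,100]
    - [0,0,0,0.0036,0.0025,0.0047,100]

```text
time_s: 4.45
position: [0.5408, 0.0033, 0.0266]
eef_rot: [-2.789, -0.005, -1.313]
force: [-19.5, 2.4, 13.5]
opening: 1.001
```

```bash
cat >> h.py <<'E'
def box(tag,view=False):
    """casing-top centroid etc. by colour: dark base + grey casing mask, scene view"""
    c=snap('side',tag); a=c['color']
    return c
E
python3 -c "
from h import *
s,R,p=st()
c=snap('scene','sc3')
a=c['color'][140:290,170:420]; cv2.imwrite('pics/sc3c.png',np.clip(cv2.resize(a,None,fx=3,fy=3,interpolation=2)*1.6,0,255).astype('uint8'))
import pickle; pickle.dump(c,open('c3.pkl','wb'))"
```

```text
t 4.45 p [0.5408 0.0033 0.0266] F [-19.5   2.4  13.5]
R [[0.638, 0.028, 0.77], [-0.022, -0.998, 0.055], [0.77, -0.052, -0.636]]
tip corners [0.5412 0.0039 0.0146] [0.5527 0.0035 0.0285] j [-0.44  0.35  2.37  2.33  0.54 -1.11]
```

View pics/sc3c.png

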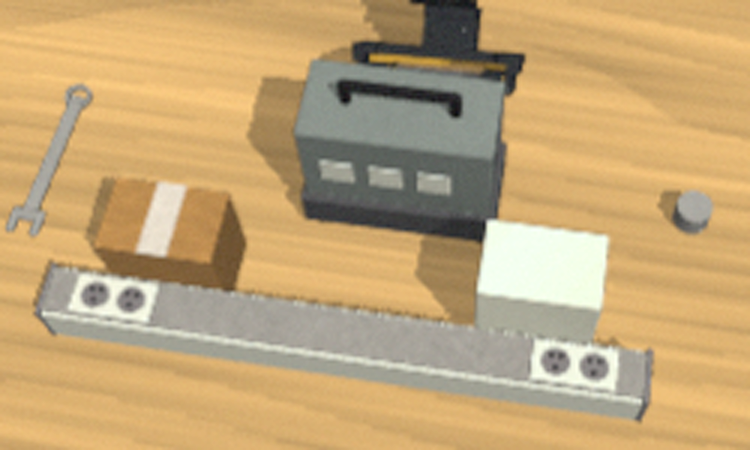

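The view shows the stabiliser moved forward and still upright, with its top corners at about (295,137), (498,160), (503,82) and (312,60) in the crop. The carton, cabinet, spanner and sample are unmoved.

```bash
cat >> h.py <<'E'
def poly(c,z=.18):
    """casing top corners by colour mask (grey-green, brighter than side)"""
    hsv=cv2.cvtColor(c['color'],cv2.COLOR_BGR2HSV); return hsv
E
python3 - <<'E'
from h import *
import pickle
S=lambda l:[(170+x/3,140+y/3) for x,y in l]
c=pickle.load(open('c3.pkl','rb')); hsv=cv2.cvtColor(c['color'],cv2.COLOR_BGR2HSV)
print(ray(c,S([(295,137),(498,160),(503,82),(312,60)]),.18).round(4)[:,:2].tolist(),ray(c,S([(306,218)]),.006).round(4)[:,:2].tolist())
for u,v in [(290,178),(320,170),(290,190),(320,205),(300,212),(300,235)]: print((u,v),hsv[v,u],c['color'][v,u])
E
```

```text
[[0.6584, -0.1106], [0.6506, 0.0871], [0.561, 0.0786], [0.567, -0.1149]] [[0.6584, -0.1197]]
(290, 178) [60 11 93] [89 93 89]
(320, 170) [60 10 74] [71 74 71]
(290, 190) [60 13 61] [58 61 58]
(320, 205) [70 12 63] [61 63 60]
(300, 212) [ 0  0 39] [39 39 39]
(300, 235) [ 18 122 146] [ 76 118 146]
```

>>> arm_command:
  plan:
    - [-0.9,0,0.75,0.003,0.005,0.0026,100]
    - [-0.9,0,0.75,0.003,0.005,0.0026,100]
    - [-0.9,0,0.75,0.003,0.005,0.0026,100]
    - [-0.9,0,0.75,0.003,0.005,0.0026,100]

```text
time_s: 4.9
position: [0.5472, -0.006, 0.0227]
eef_rot: [-2.823, 0.089, -1.294]
force: [-11.8, 8.0, 5.2]
opening: 1.005
```

```bash
cat >> h.py <<'E'
def casing(c):
    """quad of the casing top (z=.18): bright desaturated blob near the previous place"""
    h=cv2.cvtColor(c['color'],cv2.COLOR_BGR2HSV).astype(int)
    m=((h[...,1]<40)&(h[...,2]>45)&(h[...,2]<120)).astype('uint8'); m[:140]=0; m[:,:240]=0; m[:,360:]=0
    return m
E
python3 - <<'E'
from h import *
import pickle
s,R,p=st()
c=snap('scene','sc4'); pickle.dump(c,open('c4.pkl','wb'))
# back bottom edge of dark base: per column, last dark row
g=c['color'].max(2)
def base_edge(c):
    g=c['color'].max(2).astype(int); pts=[]
    for u in range(272,336,2):
        col=g[185:235,u]; k=[v for v in range(2,48) if col[v-1]<55 and col[v]<75 and col[v+1]>75]
        if k: 
            v=k[-1]; f=(75-col[v])/(col[v+1]-col[v]); pts.append((u,185+v+f))
    return np.array(pts)
for cc in (pickle.load(open('c0.pkl','rb'))['scene'],pickle.load(open('c3.pkl','rb')),c):
    e=ray(cc,base_edge(cc),.006)[:,:2]; print(len(e),e[::6].round(3).tolist())
    if len(e)>5:
        f=np.polyfit(e[:,1],e[:,0],1); print('slope',f.round(4),'y',e[:,1].min().round(4),e[:,1].max().round(4))
E
```

```text
t 4.9 p [ 0.5472 -0.006   0.0227] F [-11.8   8.    5.2]
R [[0.652, -0.037, 0.758], [-0.067, -0.998, 0.008], [0.756, -0.056, -0.653]]
tip corners [ 0.5474 -0.0053  0.0107] [ 0.5591 -0.0065  0.0243] j [-0.41  0.36  2.34  2.42  0.49 -1.12]
31 [[0.635, -0.118], [0.637, -0.077], [0.637, -0.036], [0.638, 0.005], [0.642, 0.046], [0.623, 0.083]]
slope [0.0072 0.6378] y -0.1182 0.0827
29 [[0.657, -0.12], [0.656, -0.073], [0.655, -0.033], [0.654, 0.008], [0.655, 0.048]]
slope [-0.0099  0.6551] y -0.12 0.0745
29 [[0.663, -0.119], [0.663, -0.078], [0.663, -0.031], [0.664, 0.009], [0.665, 0.056]]
slope [-0.0348  0.6613] y -0.1186 0.0816
```

```bash
cat > m.py <<'E'
from h import *
def base(c,z=.006,u0=245,u1=325,v0=185,v1=262):
    """back bottom edge of dark base in scene view -> x at right end, yaw, y of right end"""
    g=cv2.GaussianBlur(c['color'],(3,3),0).max(2).astype(int); pts=[]
    for u in range(u0,u1):
        col=g[v0:v1,u]; k=[v for v in range(4,len(col)-3) if col[v]<=70<col[v+1] and col[v-3:v].max()<62 and col[v+3]>80]
        if k: v=k[-1]; pts.append((u,v0+v+(70-col[v])/(col[v+1]-col[v])))
    e=ray(c,pts,z)[:,:2]
    for _ in range(3):
        f=np.polyfit(e[:,1],e[:,0],1); r=np.abs(e[:,0]-np.polyval(f,e[:,1])); e=e[r<max(.0025,np.median(r)*2)]
    # right end: along a line 3 px above the edge, dark start
    u=np.array(pts)[:,0]
    print('yaw deg',np.degrees(-np.arctan(f[0])).round(2),'back x at y=-.12,.05:',np.polyval(f,[-.12,.05]).round(4),'yR',e[:,1].min().round(4),'n',len(e),'u0',u.min())
E
python3 - <<'E'
from m import *
import pickle
s,R,p=st()
for cc in (pickle.load(open('c0.pkl','rb'))['scene'],pickle.load(open('c3.pkl','rb')),pickle.load(open('c4.pkl','rb'))): base(cc)
print((R.T@np.array([0,0,.01])).round(4),(R.T@np.array([0.01,0,0])).round(4))
c=pickle.load(open('c4.pkl','rb'))
a=c['color'][140:290,170:420]; cv2.imwrite('pics/sc4c.png',np.clip(cv2.resize(a,None,fx=3,fy=3,interpolation=2)*1.6,0,255).astype('uint8'))
E
```

```text
t 4.95 p [ 0.5474 -0.0063  0.0227] F [-9.3  5.2  2. ]
R [[0.652, -0.038, 0.758], [-0.067, -0.998, 0.007], [0.756, -0.056, -0.653]]
tip corners [ 0.5476 -0.0056  0.0107] [ 0.5593 -0.0069  0.0243] j [-0.41  0.36  2.34  2.43  0.49 -1.12]
yaw deg -2.31 back x at y=-.12,.05: [0.6341 0.6409] yR -0.122 n 52 u0 272.0
yaw deg 0.59 back x at y=-.12,.05: [0.6557 0.654 ] yR -0.1204 n 53 u0 272.0
yaw deg -0.76 back x at y=-.12,.05: [0.6617 0.664 ] yR -0.1258 n 55 u0 270.0
[ 0.0076 -0.0006 -0.0065] [ 0.0065 -0.0004  0.0076]
```

View pics/sc4c.png

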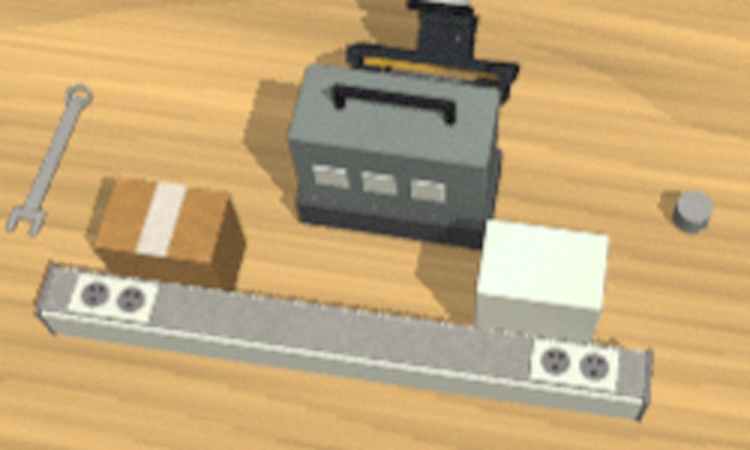

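The corners have moved right and the stabiliser is level. Its base's right end is at y about -0.126, with the back at x 0.663 and the cabinet front at about 0.68. I'll go on sideways with little advance and a slight rise.

>>> arm_command:
  plan:
    - [0,0,0,0.003,0.005,0.001,100]
    - [0,0,0,0.003,0.005,0.001,100]
    - [0,0,0,0.003,0.005,0.0012,100]
    - [0,0,0,0.003,0.005,0.0012,100]

```text
time_s: 5.35
position: [0.5483, -0.0156, 0.0219]
eef_rot: [-2.825, 0.065, -1.262]
force: [-9.1, 6.6, 2.4]
opening: 0.999
```

Run:
```python
from m import *
s,R,p=st(); base(snap('scene','sc5'))
```

```text
t 5.35 p [ 0.5483 -0.0156  0.0219] F [-9.1  6.6  2.4]
R [[0.667, -0.019, 0.745], [-0.057, -0.998, 0.025], [0.743, -0.06, -0.667]]
tip corners [ 0.5483 -0.0149  0.0098] [ 0.5603 -0.0159  0.0232] j [-0.45  0.36  2.33  2.29  0.48 -1.03]
yaw deg -0.87 back x at y=-.12,.05: [0.662  0.6646] yR -0.1258 n 55 u0 269.0
```

The last rows slid across without carrying it (friction limit about 0.7). I'll back off, re-place the fingers further left and higher, then push at a flatter angle.

>>> arm_command:
  plan:
    - [0,0,0,-0.003,0,-0.01,100]
    - [0,0,0,0.003,-0.015,-0.003,100]
    - [0,0,0,0.003,-0.015,-0.003,100]
    - [0,0,0,0,0,0,100]

```text
time_s: 5.8
position: [0.5404, 0.0153, 0.0388]
eef_rot: [-2.822, 0.064, -1.263]
force: [-0.2, 0.7, 0.0]
opening: 0.999
```

Run:
```python
from m import *
s,R,p=st()
for d in ([.01,0,0],[0,-.01,0],[0,0,.01]): print(d,(R.T@np.array(d)).round(4))
```

```text
t 5.8 p [0.5404 0.0153 0.0388] F [-0.2  0.7  0. ]
R [[0.666, -0.018, 0.746], [-0.058, -0.998, 0.028], [0.744, -0.061, -0.666]]
tip corners [0.5404 0.016  0.0267] [0.5524 0.015  0.0401] j [-0.36  0.28  2.36  2.35  0.42 -1.02]
[0.01, 0, 0] [ 0.0067 -0.0002  0.0075]
[0, -0.01, 0] [ 0.0006  0.01   -0.0003]
[0, 0, 0.01] [ 0.0074 -0.0006 -0.0067]
```

>>> arm_command:
  plan:
    - [0,0,0,-0.002,0,0.01,100]
    - [0,0,0,0.0042,0.003,0.003,100]
    - [0,0,0,0.0042,0.003,0.003,100]
    - [0,0,0,0.0042,0.003,0.003,100]
    - [0,0,0,0.0042,0.003,0.003,100]

```text
time_s: 6.3
position: [0.5582, 0.0104, 0.029]
eef_rot: [-2.824, 0.046, -1.238]
force: [-16.1, 5.6, 9.5]
opening: 0.999
```

Run:
```python
from m import *
s,R,p=st(); base(snap('scene','sc6'))
```

```text
t 6.3 p [0.5582 0.0104 0.029 ] F [-16.1   5.6   9.5]
R [[0.678, -0.004, 0.735], [-0.051, -0.998, 0.041], [0.734, -0.065, -0.676]]
tip corners [0.558  0.0111 0.017 ] [0.5702 0.0102 0.0302] j [-0.37  0.33  2.31  2.3   0.42 -0.98]
yaw deg -1.28 back x at y=-.12,.05: [0.6697 0.6735] yR -0.1307 n 57 u0 267.0
```

Good: it carries along (5 mm right, 8 mm forward). I'll continue.

>>> arm_command:
  plan:
    - [0,0,0,0.0042,0.0032,0.003,100]
    - [0,0,0,0.0042,0.0032,0.003,100]
    - [0,0,0,0.0042,0.0032,0.003,100]
    - [0,0,0,0.0042,0.0032,0.003,100]

```text
time_s: 6.75
position: [0.5677, 0.0034, 0.0253]
eef_rot: [-2.828, 0.037, -1.207]
force: [-15.9, 5.2, 10.0]
opening: 1.003
```

Run:
```python
from m import *
s,R,p=st(); base(snap('scene','sc7'))
```

```text
t 6.75 p [0.5677 0.0034 0.0253] F [-15.9   5.2  10. ]
R [[0.692, 0.004, 0.722], [-0.048, -0.997, 0.052], [0.72, -0.071, -0.69]]
tip corners [0.5672 0.0042 0.0133] [0.5797 0.0033 0.0263] j [-0.38  0.35  2.28  2.2   0.4  -0.89]
yaw deg -0.78 back x at y=-.12,.05: [0.6799 0.6822] yR -0.1354 n 59 u0 266.0
```

>>> arm_command:
  plan:
    - [-0.7,0.4,-0.7,0.0055,0.003,0.0028,100]
    - [-0.7,0.4,-0.7,0.0055,0.003,0.0028,100]
    - [-0.7,0.4,-0.7,0.0055,0.003,0.0028,100]
    - [-0.7,0.4,-0.7,0.0055,0.003,0.0028,100]
    - [0,0.4,0,0.0055,0.003,0.0028,100]

```text
time_s: 7.3
position: [0.581, -0.0051, 0.0226]
eef_rot: [-2.878, -0.009, -1.234]
force: [-14.6, 6.4, 8.5]
opening: 0.997
```

Run:
```python
from m import *
s,R,p=st(); base(snap('scene','sc8'))
```

```text
t 7.3 p [ 0.581  -0.0051  0.0226] F [-14.6   6.4   8.5]
R [[0.69, 0.009, 0.724], [0.002, -1.0, 0.011], [0.724, -0.007, -0.69]]
tip corners [ 0.5806 -0.005   0.0105] [ 0.593  -0.005   0.0236] j [-0.36  0.38  2.25  2.32  0.37 -1.04]
yaw deg -0.3 back x at y=-.12,.05: [0.6941 0.695 ] yR -0.1383 n 61 u0 263.0
```

>>> arm_command:
  plan:
    - [0,0.3,0,0.0072,0.002,0.0028,100]
    - [0,0.3,0,0.0072,0.002,0.0028,100]
    - [0,0.3,0,0.0072,0.002,0.0028,100]
    - [0,0.3,0,0.0072,0.002,0.0028,100]
    - [0,0.3,0,0.0072,0.002,0.0028,100]
    - [0,0.3,0,0.0072,0.002,0.0028,100]

```text
time_s: 7.95
position: [0.6015, -0.0114, 0.0231]
eef_rot: [-2.883, -0.01, -1.206]
force: [-11.8, 3.4, -0.4]
opening: 0.995
```

Run:
```python
from m import *
s,R,p=st(); c=snap('scene','sc9'); base(c)
a=c['color'][140:290,170:420]; cv2.imwrite('pics/sc9c.png',np.clip(cv2.resize(a,None,fx=3,fy=3,interpolation=2)*1.6,0,255).astype('uint8'))
```

```text
t 7.95 p [ 0.6015 -0.0114  0.0231] F [-11.8   3.4  -0.4]
R [[0.702, 0.012, 0.712], [-0.001, -1.0, 0.018], [0.712, -0.013, -0.702]]
tip corners [ 0.6009 -0.0113  0.0111] [ 0.6135 -0.0113  0.0239] j [-0.35  0.39  2.19  2.2   0.33 -0.91]
yaw deg 0.03 back x at y=-.12,.05: [0.715  0.7149] yR -0.1469 n 64 u0 259.0
```

View pics/sc9c.png

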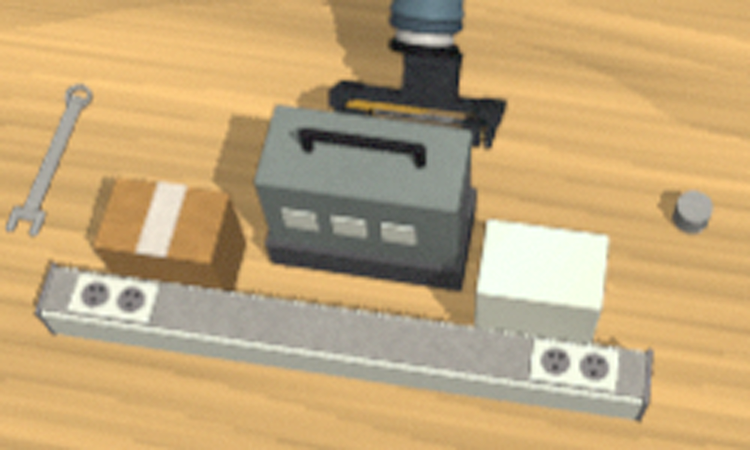

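It now stands in the gap, with its left side at (470,285) and the cabinet's corner at (480,300), and gaps on both sides. The carton and cabinet are unmoved. Now a straight push.

>>> arm_command:
  plan:
    - [0,0.3,0,0.007,0.0005,0.0043,100]
    - [0,0.3,0,0.007,0.0005,0.0043,100]
    - [0,0.3,0,0.007,0.0005,0.0043,100]
    - [0,0.3,0,0.007,0.0005,0.0043,100]
    - [0,0.3,0,0.007,0.0005,0.0043,100]
    - [0,0.3,0,0.007,0.0005,0.0043,100]
    - [0,0.3,0,0.007,0.0005,0.0043,100]

```text
time_s: 8.7
position: [0.6391, -0.0138, 0.023]
eef_rot: [-2.884, 0.0, -1.202]
force: [-15.8, 1.0, 7.5]
opening: 0.998
```

Run:
```python
from m import *
s,R,p=st(); c=snap('scene','sc10'); base(c)
```

```text
t 8.7 p [ 0.6391 -0.0138  0.023 ] F [-15.8   1.    7.5]
R [[0.704, 0.007, 0.71], [-0.007, -1.0, 0.016], [0.71, -0.016, -0.704]]
tip corners [ 0.6384 -0.0136  0.011 ] [ 0.6511 -0.0137  0.0238] j [-0.33  0.44  2.1   2.14  0.29 -0.81]
yaw deg 0.39 back x at y=-.12,.05: [0.7538 0.7527] yR -0.1468 n 50 u0 256.0
```

>>> arm_command:
  plan:
    - [0,0.3,0,0.006,0,0.0035,100]
    - [0,0.3,0,0.006,0,0.0035,100]
    - [0,0.3,0,0.006,0,0.0035,100]
    - [0,0.3,0,0.005,0,0.003,100]
    - [0,0,0,0.005,0,0.003,100]

```text
time_s: 9.25
position: [0.6567, -0.0144, 0.0216]
eef_rot: [-2.889, 0.009, -1.194]
force: [-57.3, -1.1, 39.6]
opening: 1.0
```

Run:
```python
from m import *
s,R,p=st()
```

```text
t 9.25 p [ 0.6567 -0.0144  0.0216] F [-57.3  -1.1  39.6]
R [[0.708, 0.0, 0.706], [-0.011, -1.0, 0.012], [0.706, -0.016, -0.708]]
tip corners [ 0.656  -0.0142  0.0096] [ 0.6688 -0.0144  0.0223] j [-0.31  0.47  2.05  2.1   0.27 -0.75]
```

The force has risen to 57 N, so the base is against the trunking. I'll back off straight and check.

>>> arm_command:
  plan:
    - [0,0,0,-0.003,0,-0.003,100]
    - [0,0,0,-0.01,0,-0.01,100]
    - [0,0,0,-0.02,0,-0.02,100]
    - [0,0,0,-0.02,0,-0.02,100]
    - [0,0,0,-0.02,0,-0.02,100]
    - [0,0,0,0,0,0,100]

```text
time_s: 9.85
position: [0.5513, -0.017, 0.0226]
eef_rot: [-2.89, 0.011, -1.194]
force: [-0.3, 0.3, -0.2]
opening: 1.003
```

Run:
```python
from m import *
import pickle
s,R,p=st(); C={n:snap(n,n+'11') for n in('scene','side')}; pickle.dump(C,open('c11.pkl','wb'))
f=lambda a,k:np.clip(cv2.resize(a,None,fx=k,fy=k,interpolation=2)*1.6,0,255).astype('uint8')
a=f(C['scene']['color'][165:285,170:400],3); b=f(C['side']['color'][95:285,240:360],3)
cv2.imwrite('pics/sc11.png',a); cv2.imwrite('pics/sd11.png',b)
```

```text
t 9.85 p [ 0.5513 -0.017   0.0226] F [-0.3  0.3 -0.2]
R [[0.708, -0.001, 0.706], [-0.012, -1.0, 0.011], [0.706, -0.016, -0.708]]
tip corners [ 0.5506 -0.0168  0.0105] [ 0.5634 -0.017   0.0233] j [-0.42  0.33  2.31  2.2   0.37 -0.95]
```

View pics/sc11.png

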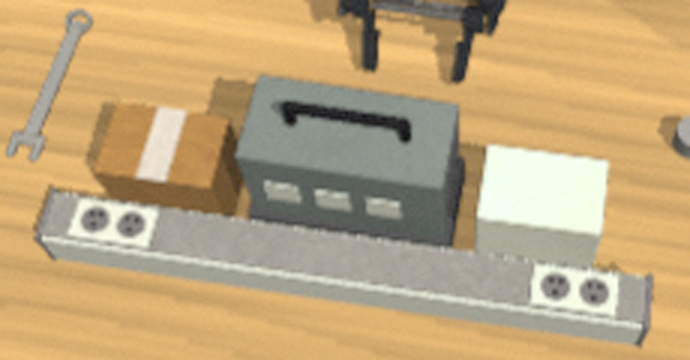

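View pics/sd11.png

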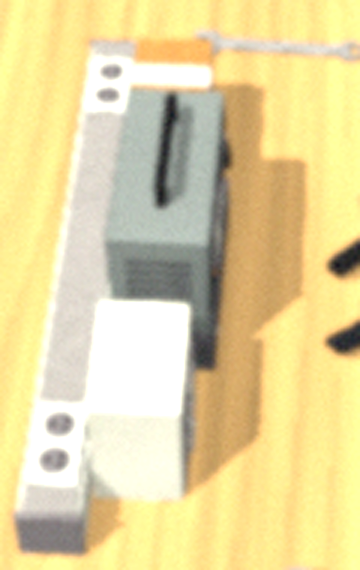

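The stabiliser stands behind the trunking with gaps on both sides: carton/stabiliser at (245,200), stabiliser/cabinet at (465,220). I'll check the numbers by rays.

Run:
```python
from m import *
import pickle
C=pickle.load(open('c11.pkl','rb'))
S=lambda l:[(170+x/3,165+y/3) for x,y in l]; D=lambda l:[(240+x/3,95+y/3) for x,y in l]
print('scene casing bR bL fL fR',ray(C['scene'],S([(238,157),(445,191),(459,104),(260,74)]),.18)[:,:2].round(3).tolist())
print('side casing bL fL fR',ray(C['side'],D([(107,243),(209,245),(223,93)]),.18)[:,:2].round(3).tolist())
print('side base fL',ray(C['side'],D([(213,368)]),.006)[:,:2].round(3).tolist())
print('carton',ray(C['scene'],S([(117,103),(229,118)]),.115)[:,:2].round(3).tolist(),'cab',ray(C['scene'],S([(488,145),(608,160)]),.135)[:,:2].round(3).tolist())
# casing-back line vs trunk front line, sub-pixel, in scene: rows where dark casing/base meets grey trunk top
g=cv2.GaussianBlur(C['scene']['color'],(3,3),0).max(2).astype(int)
pts=[]
for u in range(256,318,3):
    col=g[222:260,u]; d=np.diff(col); pts.append((u,222+int(d.argmax())+.5))
e=ray(C['scene'],pts,.06)[:,:2]; print('trunk edge',e[::4].round(3).tolist())
for u in (258,290,314): print(u,g[222:254:1,u].tolist())
```

```text
scene casing bR bL fL fR [[0.768, -0.139], [0.769, 0.056], [0.678, 0.054], [0.677, -0.141]]
side casing bL fL fR [[0.76, 0.063], [0.672, 0.059], [0.672, -0.137]]
side base fL [[0.668, 0.058]]
carton [[0.699, -0.295], [0.697, -0.178]] cab [[0.693, 0.085], [0.689, 0.202]]
trunk edge [[0.779, -0.135], [0.776, -0.098], [0.776, -0.061], [0.777, -0.024], [0.774, 0.013], [0.774, 0.049]]
258 [62, 62, 69, 85, 93, 90, 83, 75, 69, 65, 62, 60, 59, 58, 55, 54, 64, 87, 102, 105, 104, 104, 104, 104, 105, 104, 104, 104, 103, 103, 103, 108]
290 [90, 82, 71, 63, 61, 61, 60, 61, 62, 62, 61, 60, 59, 59, 59, 58, 59, 59, 58, 56, 62, 84, 103, 106, 105, 105, 105, 106, 106, 107, 107, 106]
314 [94, 94, 94, 93, 90, 79, 66, 61, 61, 62, 62, 62, 62, 62, 62, 62, 61, 61, 61, 60, 60, 59, 57, 58, 69, 90, 105, 107, 106, 106, 105, 104]
```

The left end is flush. The right end looks 3–5 mm off, because the stabiliser's yaw is about 0° against the trunking's 0.7°. I'll press the right part of the base to square it.

>>> arm_command:
  plan:
    - [0.7,0,-0.7,0.003,0.037,-0.003,100]
    - [0.7,0,-0.7,0,0.037,0,100]
    - [0,0,0,0.02,0,0.019,100]
    - [0,0,0,0.02,0,0.019,100]
    - [0,0,0,0.015,0,0.014,100]
    - [0,0,0,0,0,0,100]

```text
time_s: 10.55
position: [0.6444, -0.1021, 0.0357]
eef_rot: [-2.875, -0.034, -1.216]
force: [-0.0, 0.0, -0.3]
opening: 0.999
```

Run:
```python
from m import *
s,R,p=st()
```

```text
t 10.55 p [ 0.6444 -0.1021  0.0357] F [-0.   0.  -0.3]
R [[0.697, 0.028, 0.717], [0.013, -1.0, 0.027], [0.717, -0.01, -0.697]]
tip corners [ 0.6439 -0.102   0.0237] [ 0.6564 -0.1018  0.0366] j [-0.52  0.44  2.06  1.75  0.4  -0.6 ]
```

>>> arm_command:
  plan:
    - [0,0,0,-0.004,-0.015,0.004,100]
    - [0,0,0,0.005,0,0.004,100]
    - [0,0,0,0.005,0,0.004,100]
    - [0,0,0,0.005,0,0.004,100]
    - [0,0,0,0.005,0,0.004,100]

```text
time_s: 11.05
position: [0.6595, -0.0877, 0.0278]
eef_rot: [-2.891, -0.023, -1.191]
force: [-77.4, -1.8, 52.9]
opening: 1.001
```

Run:
```python
from m import *
s,R,p=st(); print(s['ft_torque'])
```

```text
t 11.05 p [ 0.6595 -0.0877  0.0278] F [-77.4  -1.8  52.9]
R [[0.71, 0.019, 0.704], [0.008, -1.0, 0.019], [0.704, -0.008, -0.71]]
tip corners [ 0.6587 -0.0876  0.0157] [ 0.6715 -0.0875  0.0284] j [-0.47  0.47  2.03  1.76  0.35 -0.56]
[-0.06579773  2.46000667 -0.18684574]
```

>>> arm_command:
  plan:
    - [0,0,0,-0.003,0,-0.003,100]
    - [0,0,0,-0.01,0,-0.01,100]
    - [0,0,0,-0.02,0,-0.02,100]
    - [0,0,0,-0.02,0,-0.02,100]
    - [0,0,0,-0.02,0,-0.02,100]
    - [0,0,0,0,0,0,100]

```text
time_s: 11.65
position: [0.5533, -0.092, 0.0303]
eef_rot: [-2.893, -0.023, -1.192]
force: [1.0, 0.1, -0.5]
opening: 1.001
```

Run:
```python
from m import *
import pickle
s,R,p=st(); C={n:snap(n,n+'12') for n in('scene','side')}; pickle.dump(C,open('c12.pkl','wb'))
f=lambda a,k:np.clip(cv2.resize(a,None,fx=k,fy=k,interpolation=2)*1.6,0,255).astype('uint8')
cv2.imwrite('pics/sc12.png',f(C['scene']['color'][165:285,170:400],3))
# image shift of casing-top back edge, before/after (first dark step going down)
O=pickle.load(open('c11.pkl','rb'))
for c in (O['scene'],C['scene']):
    g=cv2.GaussianBlur(c['color'],(3,3),0).max(2).astype(float); pts=[]
    for u in range(255,316,3):
        v0=int(217+(u-250)*.165); col=g[v0-9:v0+10,u]; d=np.diff(col); k=int(d.argmin()); pts.append((u,v0-9+k+.5+((d[k+1]-d[k-1])/(2*(2*d[k]-d[k-1]-d[k+1])) if 0<k<17 else 0)))
    e=ray(c,pts,.18)[:,:2]; q=np.polyfit(e[:,1],e[:,0],1)
    for _ in range(4): r=abs(e[:,0]-np.polyval(q,e[:,1])); e=e[r<=max(.002,2*np.median(r))]; q=np.polyfit(e[:,1],e[:,0],1)
    print('casing back at yR,yL',np.polyval(q,[-.147,.063]).round(4),len(e))
    pts=[]
    for u in list(range(190,200))+list(range(256,316,3)):
        v0=int(238+(u-256)*.149); col=g[v0-6:v0+7,u]; d=np.diff(col); pts.append((u,v0-6+int(d.argmax())+.5))
    e=ray(c,pts,.06)[:,:2]; q=np.polyfit(e[:,1],e[:,0],1); print('trunk at same',np.polyval(q,[-.147,.063]).round(4))
```

```text
t 11.65 p [ 0.5533 -0.092   0.0303] F [ 1.   0.1 -0.5]
R [[0.71, 0.018, 0.704], [0.009, -1.0, 0.017], [0.704, -0.006, -0.71]]
tip corners [ 0.5526 -0.0919  0.0182] [ 0.5653 -0.0918  0.0309] j [-0.62  0.32  2.27  1.83  0.45 -0.77]
casing back at yR,yL [0.767  0.7666] 21
trunk at same [0.7767 0.776 ]
casing back at yR,yL [0.7706 0.7664] 21
trunk at same [0.7779 0.7741]
```

View pics/sc12.png

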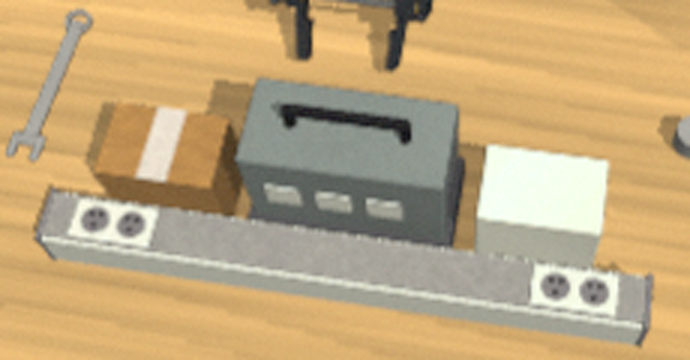

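The last picture shows the stabiliser squared to the trunking. Its casing back is 7.3 and 7.7 mm in front of the trunking face at the two ends, against 6 mm for a flush base. Nothing else has moved and the gripper is clear, so I'm handing in.

```bash
python3 -c "
from rig import manip
print(manip.close_job())"
```

```text
the job is handed in; nothing more can be done
None
```

The stabiliser is back in its gap and against the trunking, and the job was handed in at about 12 s on the robot's clock. I pushed it with the open fingertips, at roughly 22–32 mm height on the front of the steel base, first diagonally to the right and then straight back. After that I pressed the right half to square it.

**Last checks**
- **Fit to the trunking:** the casing's back measured 7.3 mm (right) and 7.7 mm (left) in front of the trunking's face, where 6 mm means flush. The base is therefore within about 2 mm at both ends, given camera calibration of about 2 mm. The push force had risen to 77 N against the stop, under the 120 N wrist limit.
- **Position and others:** the stabiliser's centre is at y about -42 mm, against -43 mm for the place. It looked upright, and the carton, cabinet, spanner and sample looked unmoved. The tool was about 10 cm clear and read no contact force.

**What disagreed**
- After the first push the right end stood 3–5 mm off, which the second press mended.
- One sideways push slid along the base without moving it, and I redid it at a flatter angle.
- The side camera read the casing's back left corner at 760 mm after the first push, against 769 mm from the scene camera. I relied on the scene camera because it measures the trunking's edge in the same picture.

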